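# Drive a printing block's register peg home

### The arm

A 6-joint arm with a two-finger parallel gripper is mounted at the origin on the work surface. World frame = base frame: x ahead of the robot, y to its left, z up, the work surface at z = 0. Lengths are in m, angles in rad, forces in N, time in s.
With the tool pointing down it reaches from about 0.325 to 0.75 m from the base axis. Payload 7.6 kg.
Tool frame: the origin (TCP) lies between the finger pads; the fingertips stand 17 mm ahead of it and the grasp point (between the pads) lies 2 mm behind it; z points along the fingers, y is the line along which they close (so a half turn about z gives the same grasp; the last joint's range is limited). The gripper opens to 85 mm and grips with 20 to 120 N. Pads are 22 mm wide; open, the fingers measure 114 mm over their backs; the gripper's body (76 mm by 85 mm) begins 54 mm behind the grasp point. The pads swing forward as they close: fully open they stand 13 mm farther back than shut.
Start: joints at [1.274, 0.052, 1.401, -0, 1.689, -0.07], TCP at [0.118, 0.512, 0.248] pointing down, gripper open.
Joint ranges: [-2.9, 2.9], [-0.91, 2.17], [0.12, 2.37], [-1.06, 4.2], [0.26, 2.73], [-2.93, 2.93]. Speed limits (rad/s): [2.57, 2.57, 3.01, 3.14, 3.14, 3.14].

### API

Orientations are given as a 3x3 rotation matrix whose columns are the frame's x, y, z axes.
In Python, from station import status, eyes, bot gives the robot as it stands.
- The arm moves only by the tool play_rows, never from a script. Its argument "increments" is a list of rows, each a list of 6 numbers: the shift along the tool's x, y, z in cm, then the turn, a rotation vector about the tool's x, y, z in rad. A call has 1 to 20 rows; each row shifts and turns the commanded pose from where the row before left it, along the tool's axes as they then stand; what a row does not reach is not made up. A row lasts 1/10 s, in which the tool goes at most 50 mm and 8.59 degrees, less where a joint would pass 70% of its speed; a pose out of reach is approached as far as the arm can. A call is refused whole if a number of a shift passes 5 or a number of a turn 0.15, either way. A call with a gripper value outside its range is refused whole. "grip" is the opening, from 0 (shut) to 1 (fully open), set as the call begins (left out, the last holds). The fingers move at their own pace and stop on an object; "squeeze" is the grip in N (left out, the last holds). Time passes only in rows, so rows that do not move let the fingers close. It gives the time, the measured TCP pose, the force, the opening and the grip force at its end, in the units of the state.
- status.state(): the state, without advancing time (a new reading comes with each control period).
- eyes.snapshot(name): name is "side" or "top" or "wrist"; returns a dict with "frame" (384x512x3 uint8, red, green, blue), "depth" (384x512 float32, m along the optical axis (not along the pixel's ray), 0 where there is no reading), "fovy" (degrees; the focal length in pixels is half the picture's height over the tangent of half this angle, whatever the lens; pixels are square), "cx", "cy" (the principal point, pixels), "k1" (the pictures are not rectified: a ray, as slopes to the right and down, at radius r is drawn at 1 + k1 r^2 times it, then the intrinsics apply), "rvec" (rotation vector, rad) and "tvec" (3), from world to camera coordinates, as OpenCV has them. Camera axes: x right, y down, z forward; pixel columns grow to the right and rows downward; lengths in m; the calibration is good to about 2 mm. A picture is of the moment at which its call begins.
- bot.sign_off(): hands the job in; it is judged then, once.
The state is a dict: "t": time; "joint_pos": joint angles; "joint_velocities": joint speeds; "joint_torque": joint torques, N m; "position": TCP position; "tcp_rot": TCP orientation; "wrist_force": force on the tool from outside, world axes, zero at the start; "moment": the same for the moment, N m; "gripper_width": opening from 0.0 (shut) to 1.0 (fully open); "finger_force": force on a finger pad.
Only numpy, scipy, OpenCV 4.12 (cv2) and the standard library are available. Lean on these libraries where they do the work, as an engineer would, in place of code of your own. Each camera call takes 0.05 s, during which the arm holds its last target. There are 200 camera calls.

### The job

The brass register peg near the end of the carved printing block still stands proud. Slide the block along the fence of the punch stand until the peg is centred under the sprung punch, let go of it and leave it there. Then take the round carver's mallet and strike the head of the punch, with as many blows as it needs, until the peg is driven home, flush with the face of the block; touch punch and peg with no finger. Let the punch spring back up, lay the mallet back on the grey felt pad and leave the other things on the bench where they are.

Things in the scene. Friction and masses are not known exactly. Their poses are not given: they have to be found in the camera images.
- stand: Punch stand, a green cast C-frame fixed to the bench. Origin on the bench straight below the punch axis; x points from the open throat back to the column, y along the fence, z up. Its bed, on which the block slides, is 12 mm high and reaches from y = -180 to +70 mm and x = -50 to +110 mm.
- fence (a point): Foot of the middle of the fence's working face, 32 mm in +x from the punch axis, 12 mm above the bench. The brass fence is 10 mm high and 10 mm thick, y = -60 to +60 mm. With the block's long side against it the block's centre line lies under the punch axis.
- column (a point): Top centre of the stand's column (36 by 46 mm), 86 mm in +x from the punch axis, 98 mm above the bench. An arm 30 mm wide, 72 to 98 mm above the bench, runs from it to the guide bush round the punch (34 mm across, 62 to 101 mm above the bench).
- punch_tip (a point): Lower end of the steel punch, a flat face 14 mm across. At rest 48 mm above the bench, so 12 mm above the top of the block on the bed.
- punch_head (a point): Centre of the top of the punch's domed head (30 mm across), 80 mm above the tip: 128 mm above the bench at rest, the highest point of the stand.
- punch (a joint): Travel of the punch straight down, m: 0 at rest; its stop at 0.0118 leaves the face just clear of the block, so it cannot bruise it. Preloaded spring: about 3 N start it, 5 N hold it at the stop, and it springs back up when let go.
- block: Carved pear-wood printing block, 64 mm (own x) by 140 mm (own y) by 24 mm thick, 0.17 kg. Origin at the centre of its underside. It starts on the bed, long side roughly along the fence and 2 to 12 mm off it, its peg (+y) end towards the punch, the peg 40 to 85 mm short of it on the stand's -y side. It slides freely.
- peg_seat (a point): Centre of the peg's hole in the block's top face, ringed in red (17 mm across): on its long centre line, 50 mm from its middle towards its +y end.
- peg (a joint): How far the brass peg (10 mm across) has been driven into the block, m: it starts at 0 to 0.003 and is flush at 0.008 (0.0065 or more is home). It is a tight fit: about 30 N shift it, besides the punch's spring, more than the arm can lean on a mallet held by its grip; blows of about 0.3 m/s drive it some mm each, and it stays.
- peg_top (a point): Centre of the peg's top face, 5 to 8 mm above the block's top at the start, so at least 4 mm below the punch when it is slid under.
- mallet: Round carver's mallet, 195 mm long, 0.28 to 0.44 kg, lying on the felt. x axis: along the mallet from handle to head. Origin on that axis in mid-grip, 80 mm from the handle's end. Oval grip 27 mm wide (upright flat sides) and 32 mm tall, x = -64 to +25 mm; end knob 34 mm. Centre of mass near x = +50 mm. Lying, the axis rises to the head by 0.108 rad, the origin 25.5 mm above the felt.
- mallet_head (a point): Middle of the mallet's dark round head, on its axis, at the mallet's x = +70 mm. The head runs from x = +25 mm, 54 mm across, widening evenly to 72 mm at +92 mm, then straight to +115 mm. Its side strikes, anywhere; its lower side is almost level as it lies, 33 mm straight below this point.
- felt: Grey felt pad fixed to the bench, 240 mm (own x) by 160 mm (own y), 4 mm thick; origin at the centre of its underside.
- gouge: Gouge with a yellow handle, 150 mm long, 20 mm thick, lying in front of the stand; origin on the bench near its middle. Leave it alone.
- veiner: Gouge with a dark handle, 150 mm long, 20 mm thick, lying beyond the felt; origin near its middle. Leave it alone.
- spare_block: Another carved block, 110 by 160 by 26 mm; origin at the centre of its underside. Leave it alone.
- oilstone: Grey oilstone in a dark wooden tray, 85 by 200 by 32 mm; origin at the centre of its underside. Leave it alone.
- ink_jar: Amber ink jar with a black cap, 60 mm across, 75 mm high; origin at the centre of its underside. Leave it alone.
- baren: Round wooden printing baren, 120 mm across, with a bar handle, 30 mm high; origin at the centre of its underside. Leave it alone.
Not all that is in view belongs to the job. Leave any turquoise look-alike of the mallet alone.

How it is judged:
By the outcome, as a careful person would: the job done as asked, in the order asked, and still so for the second after the job is handed in, with the robot touching nothing.
It also fails if it takes over 64 s, if anything falls off the work surface, if the arm or the gripper's body presses on something with over 40 N, if the wrist force passes 120 N, or if a joint passes its speed limit or range.

## Working session

There is one attempt and no reset: what is moved stays moved. The work goes in short steps, Python scripts to look and compute and a tool call to move; the robot and the scene stay as the last step left them, time stands still between calls to the robot, and variables do not carry over. Pictures are saved under pics/ and viewed, at most 10 in all, crops included, and the job is handed in when it is done.

Besides the shell and the picture viewer there is one more tool, called after "Emit:" as name(argument=value, ...) on one line, values as JSON. play_rows: Moves the arm, as the interface text tells. Its arguments: {"type":"object","properties":{"increments":{"type":"array","items":{"type":"array","items":{"type":"number"}}},"grip":{"type":"number"},"squeeze":{"type":"number"}},"required":["increments"]}

```bash
ls; mkdir -p pics
cat > h.py <<'E'
import numpy as np, cv2
from station import status, eyes, bot
def snap(n):
    s=eyes.snapshot(n); np.savez('%s.npz'%n,**s); return s
def load(n): return dict(np.load('%s.npz'%n))
def K(s):
    f=192/np.tan(np.radians(float(s['fovy']))/2); return np.array([[f,0,float(s['cx'])],[0,f,float(s['cy'])],[0,0,1]]),np.array([float(s['k1']),0,0,0,0])
def ray(s,u,v):
    k,d=K(s); p=cv2.undistortPoints(np.array([[[u,v]]],float),k,d)[0,0]
    R=cv2.Rodrigues(s['rvec'])[0]; t=np.ravel(s['tvec']); return -R.T@t, R.T@np.array([p[0],p[1],1])
def atz(s,u,v,z):
    c,r=ray(s,u,v); return c+r*(z-c[2])/r[2]
def dep(s,u,v):
    c,r=ray(s,u,v); return c+r*s['depth'][int(round(v)),int(round(u))]
def proj(s,P):
    k,d=K(s); return cv2.projectPoints(np.array(P,float).reshape(-1,1,3),s['rvec'],s['tvec'],k,d)[0][:,0]
def save(s,name,box=None,sc=1):
    im=s['frame'][:,:,::-1]
    if box: im=im[box[1]:box[3],box[0]:box[2]]
    cv2.imwrite('pics/'+name,cv2.resize(im,None,fx=sc,fy=sc,interpolation=cv2.INTER_CUBIC))
E
python3 - <<'E'
from h import *
a=snap('top');b=snap('side');
save(a,'top1.png',sc=1.5);save(b,'side1.png',sc=1.5)
for s in(a,b):
  print(s['fovy'],s['k1'],ray(s,256,192),(s['depth']>0).mean())
E
```

```text
pics
57.67579894418183 -0.029393174113202747 (array([ 0.27131422, -0.06009832,  1.1507664 ]), array([ 0.1724817 ,  0.01669203, -0.98490267])) 0.9960734049479166
43.09548960519313 0.045377281070052664 (array([0.26540693, 1.12372226, 1.08673944]), array([ 0.13764803, -0.7627495 , -0.63200495])) 0.9959360758463541
```

View pics/top1.png

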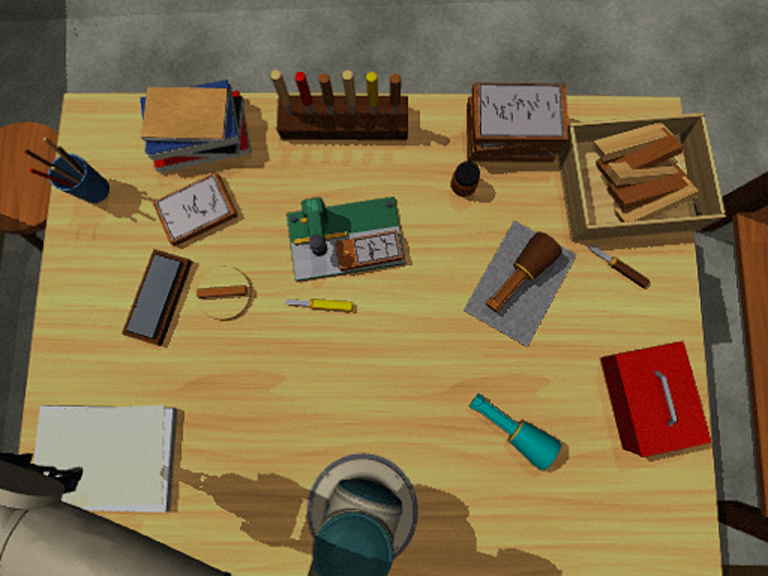

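View pics/side1.png

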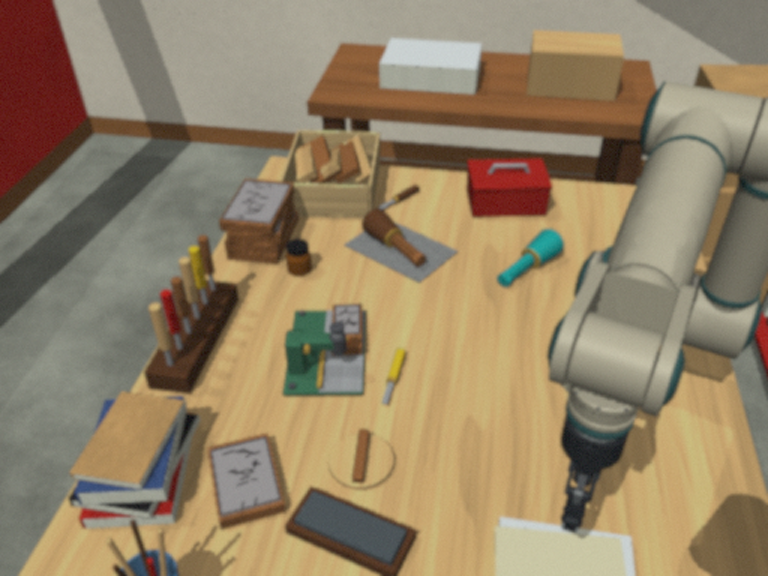

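The top view shows the stand around (345,240), with the block on its right and the mallet on the felt at (525,270). The turquoise decoy is at (515,430). I'll enlarge the stand and the mallet next.

Run:
```python
from h import *
a=load('top'); save(a,'stand.png',(182,122,282,197),8); save(a,'mallet.png',(302,137,392,237),6)
b=load('side'); save(b,'stand_s.png',(180,190,270,270),7)
```

```text
(no output)
```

View pics/stand.png

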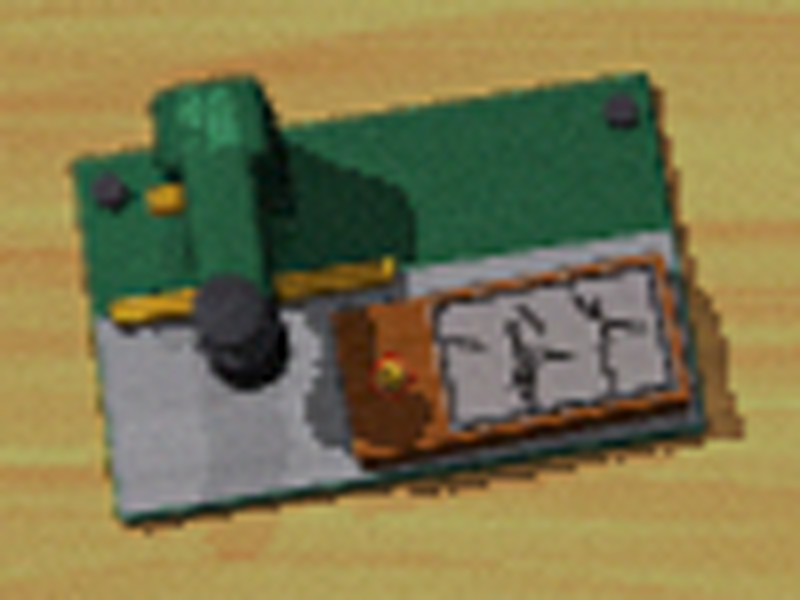

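View pics/mallet.png

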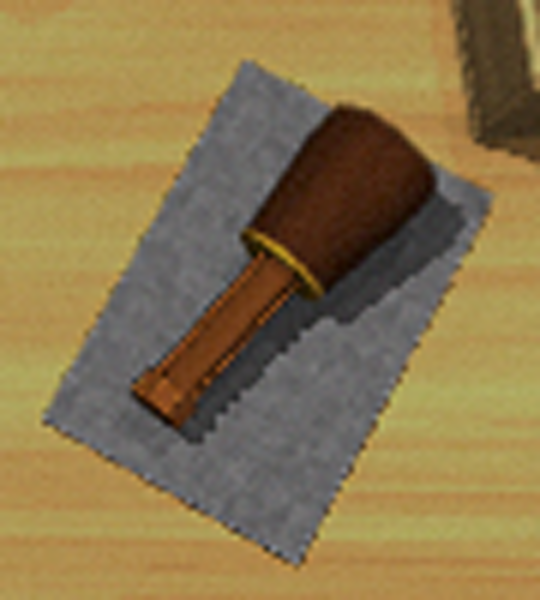

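The crops show the stand bed corners, the block and its peg at crop (390,372), and the mallet with its grip from (250,250) to (160,400). I'll fit rigid poses to these.

```bash
cat > fit.py <<'E'
from h import *
def px(p,off,sc): return [off[i]+(p[i]+.5)/sc-.5 for i in(0,1)]
def rigid(mod,img,z,s):
    W=np.array([atz(s,u,v,z)[:2] for u,v in img]); M=np.array(mod,float)
    a=M-M.mean(0);b=W-W.mean(0); th=np.arctan2((a[:,0]*b[:,1]-a[:,1]*b[:,0]).sum(),(a*b).sum())
    R=np.array([[np.cos(th),-np.sin(th)],[np.sin(th),np.cos(th)]]); o=W.mean(0)-R@M.mean(0)
    return o,th,R,np.abs(W-(M@R.T+o)).max(1)
E
python3 - <<'E'
from fit import *
a=load('top'); S=lambda p:px(p,(182,122),8); M=lambda p:px(p,(302,137),6)
o,th,R,e=rigid([[.11,.07],[.11,-.18],[-.05,.07],[-.05,-.18]],[S(p) for p in[(75,160),(645,75),(122,522),(705,430)]],.012,a)
print('stand',o,th,e)
P=np.r_[o,.128]; print('head px pred',(proj(a,[P])[0]+.5-[182,122])*8)
ob,tb,Rb,eb=rigid([[.032,.07],[.032,-.07],[-.032,-.07],[-.032,.07]],[S(p) for p in[(333,313),(660,256),(690,402),(362,458)]],.036,a)
print('block',ob,tb,eb,'in stand',R.T@(ob-o),tb-th)
print('peg ring stand',R.T@(atz(a,*S((390,376)),.037)[:2]-o), 'pred', R.T@(ob+Rb@[0,.05]-o))
of,tf,Rf,ef=rigid([[.12,.08],[.12,-.08],[-.12,.08],[-.12,-.08]],[M(p) for p in[(245,60),(490,190),(45,422),(298,565)]],.004,a)
print('felt',of,tf,ef)
# mallet: ends on the axis: knob end mid (160,405), collar mid (285,265)
for p in[(160,405),(205,342),(285,265),(388,145)]: 
  u,v=M(p); print('mallet',p,atz(a,u,v,.04),dep(a,u,v))
# depth points of grip / head for the axis
n=a['depth']; f=a['frame'].astype(int)
pts=[]
for v in range(150,212):
  for u in range(320,378):
    q=dep(a,u,v)
    if q[2]>.03: pts.append(np.r_[q,u,v])
pts=np.array(pts); np.save('m.npy',pts); print(len(pts),pts[:,:3].max(0))
c=pts[:,:2].mean(0);U,s_,V=np.linalg.svd(pts[:,:2]-c,full_matrices=0);d=V[0]*np.sign(V[0][0]); print(c,d)
t=(pts[:,:2]-c)@d;w=(pts[:,:2]-c)@[-d[1],d[0]]
for lo in np.arange(-.12,.12,.01):
  m=(t>=lo)&(t<lo+.01)
  if m.any(): print(round(lo,3),m.sum(),w[m].min().round(4),w[m].max().round(4),pts[m,2].max().round(4))
print('t',t.min(),t.max())
b=load('side')
for nm,X in[('head',np.r_[o,.128]),('col',np.r_[o+R@[.086,0],.098])]: print(nm,proj(b,[X])[0])
E
```

```text
stand [0.54641141 0.09796249] 0.16697000073400778 [0.00186911 0.00192748 0.00205169 0.00199332]
head px pred [227.82458966 310.8828711 ]
block [ 0.55246538 -0.00553412] 0.18972221874598805 [0.000804   0.00196271 0.00121717 0.00237588] in stand [-0.01123087 -0.10306341] 0.02275221801198027
peg ring stand [-0.01165024 -0.05263841] pred [-0.01236838 -0.05307635]
felt [ 0.49016127 -0.34394507] -0.5059402703114085 [0.00192023 0.0019172  0.00134189 0.00134492]
mallet (160, 405) [ 0.42871036 -0.27396969  0.04      ] [ 0.42958066 -0.27515226  0.0338582 ]
mallet (205, 342) [ 0.46319343 -0.29900548  0.04      ] [ 0.46315216 -0.29895409  0.04023892]
mallet (285, 265) [ 0.50598176 -0.34357736  0.04      ] [ 0.50458555 -0.34189073  0.04660879]
mallet (388, 145) [ 0.57373159 -0.40245178  0.04      ] [ 0.56397066 -0.39140186  0.07585149]
884 [ 0.59362885 -0.06009832  1.1507664 ]
[ 0.51141212 -0.34459821] [ 0.69851811 -0.71559237]
-0.12 3 -0.0115 -0.0025 0.0382
-0.11 26 -0.023 0.0065 0.0414
-0.1 29 -0.0229 0.0089 0.0413
-0.09 26 -0.0205 0.0047 0.043
-0.08 24 -0.0204 0.0069 0.0451
-0.07 26 -0.018 0.0071 0.0449
-0.06 26 -0.0179 0.0072 0.0473
-0.05 27 -0.0178 0.0075 0.0457
-0.04 25 -0.0176 0.0097 0.0467
-0.03 26 -0.0152 0.0099 0.049
-0.02 26 -0.015 0.01 0.052
-0.01 67 -0.0287 0.0261 0.0662
-0.0 60 -0.0285 0.0263 0.0657
0.01 60 -0.0284 0.0287 0.067
0.02 63 -0.0307 0.0311 0.0706
0.03 69 -0.0304 0.0336 0.0726
0.04 67 -0.0301 0.0337 0.0748
0.05 74 -0.0323 0.0361 0.0789
0.06 72 -0.0323 0.0386 0.0796
0.07 58 -0.0323 0.0387 0.0818
0.08 14 -0.0296 0.0364 0.0757
t -0.37129868351366896 0.08411291181127244
head [224.09985313 217.41659277]
col [195.64805688 225.0089068 ]
```

View pics/stand_s.png

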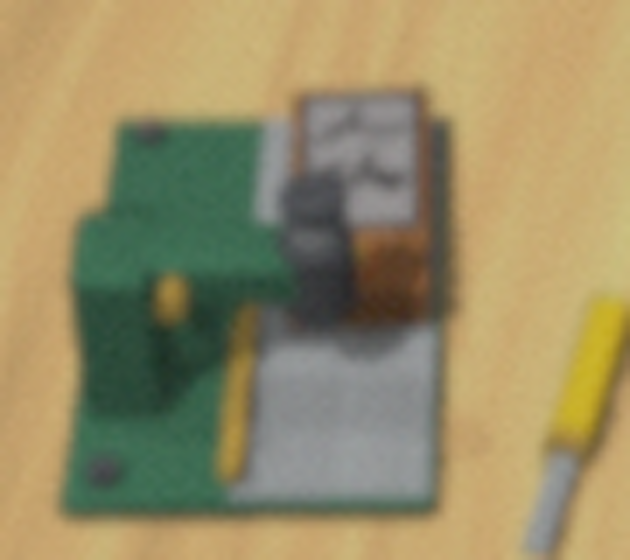

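The side crop confirms the stand pose: the punch head is at about crop (318,195) against a predicted (312,195). I'll check the tool orientation and the wrist camera mount, then plan the first move.

```bash
cat >> h.py <<'E'
from scipy.spatial.transform import Rotation as Ro
def rows(p0,R0,p1,R1,n):
    "n equal rows: tool-frame increments (cm, rad)"
    rv=Ro.from_matrix(R0.T@R1).as_rotvec(); out=[]; R=R0
    dw=(np.array(p1)-p0)/n
    for i in range(n):
        out.append(np.r_[R.T@dw*100,rv/n].round(2 if 0 else 3).tolist()); R=R@Ro.from_rotvec(rv/n).as_matrix()
    return out
def down(yaw): # tool x at yaw, z down
    c,s=np.cos(yaw),np.sin(yaw); return np.array([[c,s,0],[s,-c,0],[0,0,-1.]])
E
python3 - <<'E'
from h import *
s=status.state(); R=np.array(s['tcp_rot']); print(s['position'],R.round(3),s['gripper_width'],s['wrist_force'])
w=snap('wrist'); c,r=ray(w,256,192); print(w['fovy'],R.T@(c-s['position']),R.T@r)
yaw=np.arctan2(R[1,0],R[0,0]); print(yaw)
E
```

```text
[0.11798143 0.51133345 0.24756587] [[-0.974  0.225 -0.   ]
 [ 0.225  0.974 -0.001]
 [ 0.    -0.001 -1.   ]] 0.9990386294181698 [-0.15903373  0.46798316  0.25318644]
68.79292010653201 [ 0.07746285 -0.00098148 -0.12633109] [-2.96117896e-01  9.57868754e-05  9.55178878e-01]
2.9147542288533175
```

Emit:
play_rows(increments=[[-3.5, -2.8, 0, 0, 0, 0], [-3.5, -2.8, 0, 0, 0, 0], [-3.5, -2.8, 0, 0, 0, 0], [-3.5, -2.8, 0, 0, 0, 0], [-3.5, -2.8, 0, 0, 0, 0], [-3.5, -2.8, 0, 0, 0, 0], [-3.5, -2.8, 0, 0, 0, 0], [-3.5, -2.8, 0, 0, 0, 0], [-3.5, -2.8, 0, 0, 0, 0], [-3.5, -2.8, 0, 0, 0, 0], [-3.5, -2.8, 0, 0, 0, 0], [-3.5, -2.8, 0, 0, 0, 0], [-3.5, -2.8, 0, 0, 0, 0], [-3.5, -2.8, 0, 0, 0, 0], [-3.5, -2.8, 0, 0, 0, 0], [-3.5, -2.8, 0, 0, 0, 0]], grip=1)

```text
t: 1.75
position: [0.5638, -0.0526, 0.2479]
tcp_rot: [[-0.974, 0.225, -0.0], [0.225, 0.974, 0.0], [0.0, 0.0, -1.0]]
wrist_force: [1.0, 0.6, 0.3]
gripper_width: 0.998
finger_force: 0.0
```

Emit:
play_rows(increments=[[0, 0, 0, 0, 0, 0.147], [0, 0, 0, 0, 0, 0.147], [0, 0, 0, 0, 0, 0.147], [0, 0, 0, 0, 0, 0.147], [0, 0, 0, 0, 0, 0.147], [0, 0, 0, 0, 0, 0.147], [0, 0, 0, 0, 0, 0.147], [0, 0, 0, 0, 0, 0.147], [0, 0, 0, 0, 0, 0]])

```text
t: 2.65
position: [0.5628, -0.0509, 0.2479]
tcp_rot: [[-0.166, 0.986, -0.001], [0.986, 0.166, 0.0], [0.0, -0.001, -1.0]]
wrist_force: [-0.4, -0.6, 0.1]
gripper_width: 0.997
finger_force: 0.0
```

Run:
```python
from h import *
s=status.state(); R=np.array(s['tcp_rot']); print(s['t'],s['position'],np.arctan2(R[1,0],R[0,0]))
w=snap('wrist'); save(w,'wrist1.png',sc=1.5); o=[.5464,.098];
print(proj(w,[[*o,.128],[.5525,-.0055,.036]]))
```

```text
2.65 [ 0.56284428 -0.05087437  0.24789754] 1.737417639538337
[[266.94465429   9.62129129]
 [253.76944833 131.53099251]]
```

View pics/wrist1.png

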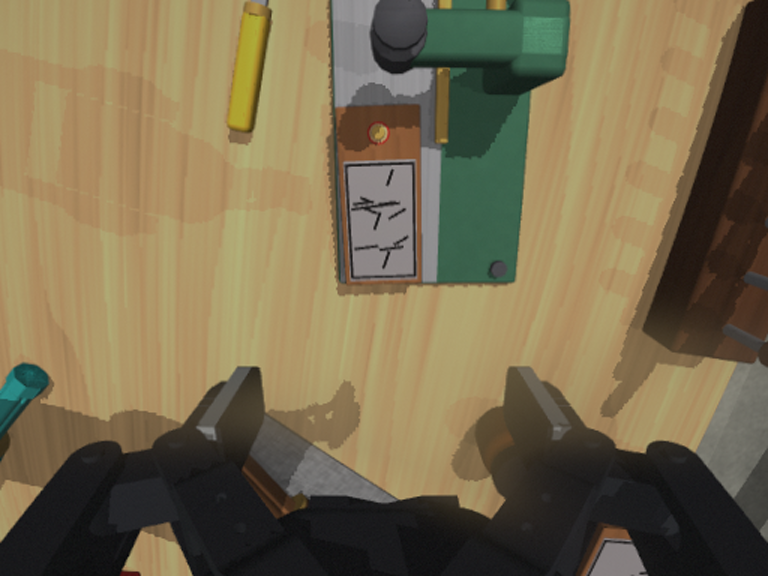

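The wrist view shows the punch head at (400,20), the peg ring at (378,133), the fence end at (442,142), and the bed's end corners near (515,282) and (338,284). I'll refine the stand pose with these.

Run:
```python
from fit import *
w=load('wrist'); g=lambda x,y:((x+.5)/1.5-.5,(y+.5)/1.5-.5)
print('head',atz(w,*g(400,21),.122), 'bed corners',atz(w,*g(516,281),.012),atz(w,*g(338,283),.012))
o=np.array([.5464,.0955]);th=.167;R=np.array([[np.cos(th),-np.sin(th)],[np.sin(th),np.cos(th)]])
st=lambda p:R.T@(p[:2]-o)
for n,p,z in[('fence end front top',(437,142),.022),('fence end back top',(448,142),.022),('bedBR',(516,281),.012),('bedFR',(338,283),.012),('ring',(378,134),.036),('blk',(335,107),.036),('blk',(420,103),.036),('blk',(422,280),.036),('blk',(343,283),.036)]:
  print(n,st(atz(w,*g(*p),z)).round(4))
f=w['frame'];
save(w,'wc.png',(215,0,360,200),4)
```

```text
head [0.54650731 0.09664883 0.122     ] bed corners [ 0.68500732 -0.06004488  0.012     ] [ 0.526975  -0.0884601  0.012    ]
fence end front top [ 0.034 -0.058]
fence end back top [ 0.0427 -0.058 ]
bedBR [ 0.1108 -0.1764]
bedFR [-0.0497 -0.1782]
ring [-0.0128 -0.0528]
blk [-0.045  -0.0332]
blk [ 0.0187 -0.0305]
blk [ 0.0234 -0.1685]
blk [-0.0428 -0.1711]
```

View pics/wc.png

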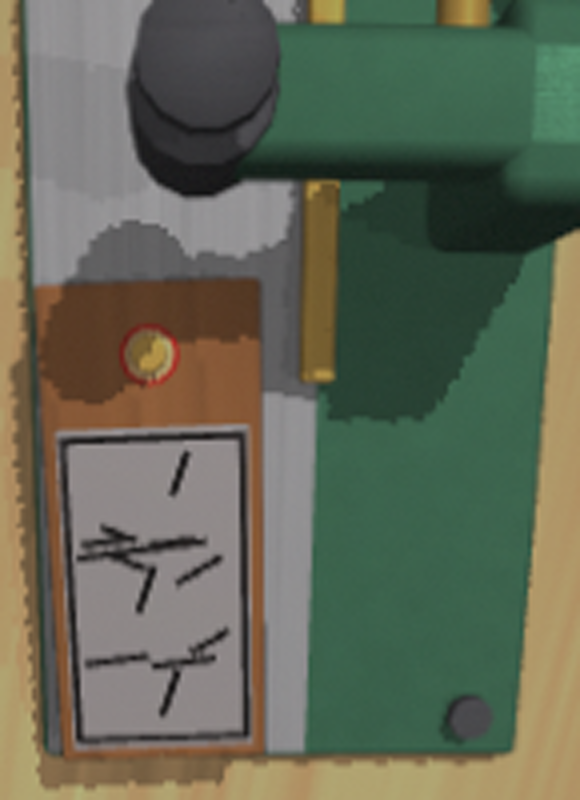

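Emit:
play_rows(increments=[[-1.1, -0.15, 4, 0, 0, -0.01], [0, 0, 4, 0, 0, 0], [0, 0, 4, 0, 0, 0], [0, 0, 4, 0, 0, 0], [0, 0, 3.6, 0, 0, 0], [0, 0, 2, 0, 0, 0], [0, 0, 0, 0, 0, 0]], grip=1)

```text
t: 3.4
position: [0.5609, -0.0615, 0.0285]
tcp_rot: [[-0.18, 0.984, -0.007], [0.984, 0.18, 0.001], [0.003, -0.007, -1.0]]
wrist_force: [-0.3, 0.3, -0.5]
gripper_width: 0.999
finger_force: 0.0
```

Emit:
play_rows(increments=[[0, 0, 0, 0, 0, 0], [0, 0, 0, 0, 0, 0], [0, 0, 0, 0, 0, 0], [0, 0, 0, 0, 0, 0], [0, 0, 0, 0, 0, 0], [0, 0, 0, 0, 0, 0], [0, 0, 0, 0, 0, 0], [0, 0, 0, 0, 0, 0]], grip=0, squeeze=20)

```text
t: 4.2
position: [0.5645, -0.0622, 0.0344]
tcp_rot: [[-0.178, 0.984, 0.003], [0.984, 0.178, -0.001], [-0.001, 0.003, -1.0]]
wrist_force: [-0.1, -0.9, 6.0]
gripper_width: 0.748
finger_force: 23.7
```

Run:
```python
from fit import *
s=status.state(); print(s['position'],s['wrist_force'])
w=snap('wrist'); save(w,'wrist2.png',sc=1.5)
```

```text
[ 0.56450331 -0.06219054  0.03435434] [-0.07791825 -0.94368433  5.97445194]
```

View pics/wrist2.png

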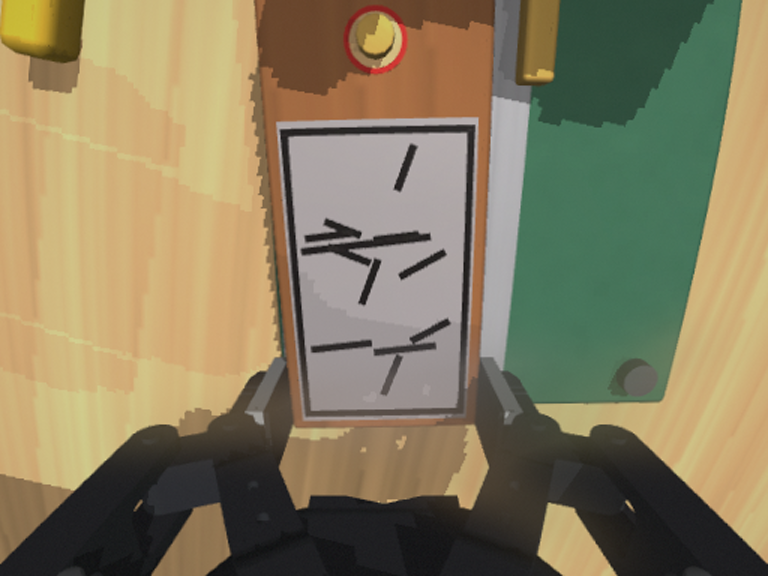

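The block is gripped at its rear end. The peg ring is at (376,40) and the fence end at (520,83). I'll measure the remaining slide from these.

Run:
```python
from fit import *
w=load('wrist'); g=lambda x,y:((x+.5)/1.5-.5,(y+.5)/1.5-.5)
s=status.state(); RR=np.array(s['tcp_rot'])
T=lambda p:RR.T@(p-s['position'])
for n,p,z in[('ring',(376,40),.036),('blkRfar',(494,5),.036),('blkRnear',(478,422),.036),('blkLnear',(294,426),.036),('fence front',(518,83),.022),('fence bk',(554,82),.022),('fence top far',(521,0),.022),('bededge',(528,130),.012),('bededge',(504,400),.012),('bedBR',(663,402),.012)]:
  q=atz(w,*g(*p),z); print(n,q.round(4),T(q).round(4))
```

```text
ring [0.543  0.0428 0.036 ] [ 0.1072 -0.0025 -0.0018]
blkRfar [0.5722 0.0572 0.036 ] [ 0.1161  0.0288 -0.0017]
blkRnear [ 0.5984 -0.0676  0.036 ] [-0.0114  0.0325 -0.0016]
blkLnear [ 0.5353 -0.0804  0.036 ] [-0.0128 -0.0319 -0.0018]
fence front [0.5869 0.0425 0.022 ] [0.099  0.0406 0.0123]
fence bk [0.5979 0.045  0.022 ] [0.0996 0.0519 0.0124]
fence top far [0.5822 0.0652 0.022 ] [0.1222 0.04   0.0123]
bededge [0.5967 0.0309 0.012 ] [0.0859 0.0481 0.0224]
bededge [ 0.6157 -0.0711  0.012 ] [-0.0178  0.0488  0.0225]
bedBR [ 0.6843 -0.0614  0.012 ] [-0.0205  0.118   0.0227]
```

Emit:
play_rows(increments=[[0, 0, -0.25, 0, 0, 0], [0.8, 0.05, 0, 0, 0, 0], [0.9, 0.1, 0, 0, 0, 0], [0.9, 0.1, 0, 0, 0, 0], [0.9, 0.1, 0, 0, 0, 0], [0.9, 0.1, 0, 0, 0, 0], [0.8, 0.05, 0, 0, 0, 0], [0, 0, 0, 0, 0, 0.01], [0, 0, 0, 0, 0, 0.01], [0, 0, 0, 0, 0, 0.01], [0, 0, 0, 0, 0, 0]])

```text
t: 5.35
position: [0.5591, -0.0102, 0.0348]
tcp_rot: [[-0.146, 0.989, 0.0], [0.989, 0.146, 0.0], [0.0, 0.0, -1.0]]
wrist_force: [0.3, 0.3, -1.0]
gripper_width: 0.74
finger_force: 22.7
```

Run:
```python
from fit import *
s=status.state(); print(s['position'],s['wrist_force'],s['gripper_width'])
w=snap('wrist'); save(w,'wrist3.png',sc=1.5)
```

```text
[ 0.5590897  -0.01017744  0.03476676] [ 0.2896911   0.28863141 -1.02427474] 0.7395277518364624
```

View pics/wrist3.png

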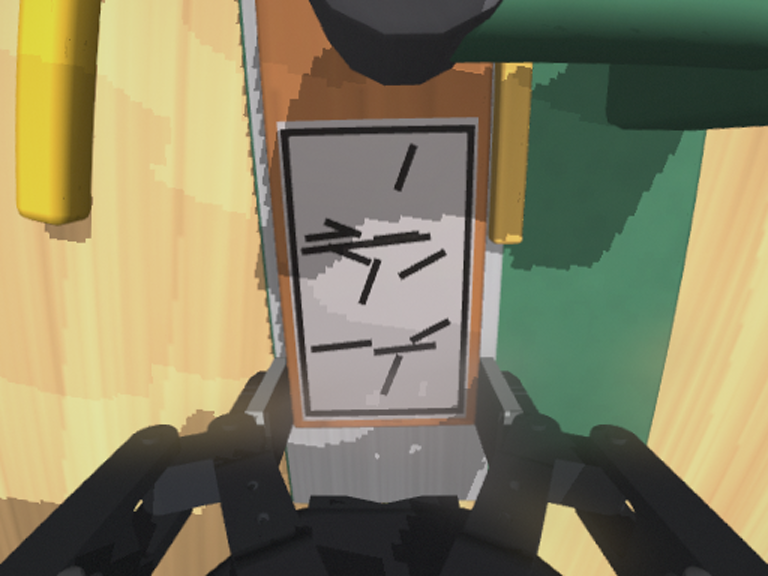

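The block is nearly against the fence. The fence end is at (490,243)–(522,243) and the peg is hidden under the punch. I'll measure the remaining offset.

Run:
```python
from fit import *
w=load('wrist'); g=lambda x,y:((x+.5)/1.5-.5,(y+.5)/1.5-.5)
s=status.state(); RR=np.array(s['tcp_rot'])
T=lambda p:RR.T@(p-s['position'])
for n,p,z in[('blkR',(495,90),.036),('blkR',(487,245),.036),('blkRnear',(478,424),.036),('blkLnear',(294,426),.036),('fence front',(490,243),.022),('fence bk',(522,243),.022),('fence bk far',(532,65),.022),('fence front far',(500,65),.022),('bededge',(500,275),.012),('bedgreen far',(705,130),.012),('bedgreen near',(652,430),.012)]:
  q=atz(w,*g(*p),z); print(n,q.round(4),T(q).round(4))
```

```text
blkR [0.5752 0.0881 0.036 ] [ 0.0949  0.0303 -0.0012]
blkR [0.5821 0.045  0.036 ] [ 0.0512  0.0309 -0.0012]
blkRnear [ 0.5932 -0.0177  0.036 ] [-0.0124  0.0326 -0.0012]
blkLnear [ 0.5293 -0.0279  0.036 ] [-0.0131 -0.0321 -0.0012]
fence front [0.5869 0.0436 0.022 ] [0.0491 0.0353 0.0128]
fence bk [0.5977 0.0452 0.022 ] [0.0491 0.0463 0.0128]
fence bk far [0.5881 0.0996 0.022 ] [0.1043 0.0448 0.0128]
fence front far [0.5784 0.0979 0.022 ] [0.1041 0.0349 0.0128]
bededge [0.596  0.0308 0.012 ] [0.0351 0.0425 0.0228]
bedgreen far [0.657  0.0932 0.012 ] [0.0879 0.112  0.0229]
bedgreen near [ 0.6791 -0.0274  0.012 ] [-0.0346  0.1162  0.0228]
```

Emit:
play_rows(increments=[[0.2, 0.1, 0, 0, 0, 0.01], [0, 0.1, 0, 0, 0, 0], [0, 0.1, 0, 0, 0, 0], [0, 0.1, 0, 0, 0, 0], [0, 0, 0, 0, 0, 0]])

```text
t: 5.9
position: [0.5628, -0.0073, 0.0348]
tcp_rot: [[-0.138, 0.99, 0.0], [0.99, 0.138, 0.0], [0.0, 0.0, -1.0]]
wrist_force: [-0.8, 0.3, -0.6]
gripper_width: 0.746
finger_force: 22.7
```

Emit:
play_rows(increments=[[0, 0.1, 0, 0, 0, 0], [0, 0.1, 0, 0, 0, 0], [0, 0, 0, 0, 0, 0]])

```text
t: 6.2
position: [0.5639, -0.0073, 0.0345]
tcp_rot: [[-0.139, 0.99, -0.003], [0.99, 0.139, -0.001], [-0.0, -0.003, -1.0]]
wrist_force: [-5.5, -1.6, 1.8]
gripper_width: 0.744
finger_force: 24.1
```

Emit:
play_rows(increments=[[0, 0.1, 0, 0, 0, -0.005], [0, 0.05, 0, 0, 0, -0.005], [0, 0, 0, 0, 0, 0]])

```text
t: 6.5
position: [0.5649, -0.0074, 0.0345]
tcp_rot: [[-0.148, 0.989, -0.004], [0.989, 0.148, -0.001], [-0.0, -0.004, -1.0]]
wrist_force: [-7.6, -2.0, 2.7]
gripper_width: 0.743
finger_force: 24.0
```

Emit:
play_rows(increments=[[0, 0, 0, 0, 0, 0], [0, 0, 0, 0, 0, 0], [0, 0, 0, 0, 0, 0], [0, 0, -1, 0, 0, 0], [0, 0, -3, 0, 0, 0], [-1, 0, -4, 0, 0, 0], [-3, 0, -4, 0, 0, 0], [-3, 0, -4, 0, 0, 0], [0, 0, 0, 0, 0, 0]], grip=1)

```text
t: 7.4
position: [0.5791, -0.0795, 0.2031]
tcp_rot: [[-0.144, 0.989, 0.013], [0.99, 0.144, -0.003], [-0.005, 0.012, -1.0]]
wrist_force: [0.8, -0.1, -0.5]
gripper_width: 0.997
finger_force: 0.0
```

```bash
cat > cloud.py <<'E'
from fit import *
def cloud(w):
    k,d=K(w); v,u=np.mgrid[0:384,0:512]; p=cv2.undistortPoints(np.stack([u,v],-1).reshape(-1,1,2).astype(float),k,d)[:,0]
    c=np.c_[p,np.ones(len(p))]*w['depth'].reshape(-1,1); R=cv2.Rodrigues(w['rvec'])[0]
    return ((c-np.ravel(w['tvec']))@R).reshape(384,512,3)
def rect(m): # min-area rectangle of world points mm
    (c,sz,a)=cv2.minAreaRect((m*1000).astype(np.float32)); return np.array(c).round(1),np.array(sz).round(1),round(a,2)
E
python3 - <<'E'
from cloud import *
s=status.state(); print(s['t'],s['position'],s['wrist_force'])
w=snap('wrist'); P=cloud(w); np.save('P.npy',P)
o=np.array([.5464,.097]);th=.175;R=np.array([[np.cos(th),-np.sin(th)],[np.sin(th),np.cos(th)]])
Q=(P[...,:2]-o)@R; z=P[...,2]
print('head',[ (P[m][:,:2].mean(0), m.sum(), rect(P[m][:,:2])) for m in [(z>.113)&(z<.14)&(np.abs(Q)<.03).all(-1)]])
hsv=cv2.cvtColor(w['frame'],cv2.COLOR_RGB2HSV)
red=((hsv[...,0]<6)|(hsv[...,0]>174))&(hsv[...,1]>170)&(hsv[...,2]>90)&(np.abs(Q)<.1).all(-1)
print('red',red.sum(), Q[red].mean(0) if red.any() else None)
m=(z>.031)&(z<.0385)&(Q[...,0]>-.06)&(Q[...,0]<.06)&(Q[...,1]<.04)&(Q[...,1]>-.16); print('block',m.sum(),rect(Q[m]))
for y in np.arange(-.12,.02,.01):
  r=m&(abs(Q[...,1]-y)<.003); f=(z>.017)&(z<.026)&(abs(Q[...,1]-y)<.003)&(Q[...,0]>.02)&(Q[...,0]<.06)
  print(round(y,2),Q[r][:,0].min().round(4) if r.any() else 0,Q[r][:,0].max().round(4) if r.any() else 0,'fence',f.sum(),(Q[f][:,0].min().round(4),Q[f][:,0].max().round(4)) if f.any() else 0)
b=(z>.006)&(z<.017)&(Q[...,0]>-.06)&(Q[...,0]<.12)&(Q[...,1]<.08)&(Q[...,1]>-.2); print('bed y min',np.percentile(Q[b][:,1],[0,.2,1]),'x',np.percentile(Q[b][:,0],[0,.2,99.8,100]))
f=(z>.018)&(z<.026)&(Q[...,0]>.03)&(Q[...,0]<.045);print('fence y min',np.percentile(Q[f][:,1],[0,1,5]))
print('block y',np.percentile(Q[m][:,1],[0,1]))
E
```

```text
7.4 [ 0.57910713 -0.07948463  0.20309699] [ 0.77138908 -0.05787445 -0.45482252]
head [(array([nan, nan]), np.int64(0), (array([0., 0.]), array([0., 0.]), 0.0))]
red 0 None
block 7672 (array([ -0.7, -63.5]), array([111.7,  64.3]), 89.77)
-0.12 -0.032 0.0309 fence 0 0
-0.11 -0.0327 0.031 fence 0 0
-0.1 -0.0329 0.0312 fence 0 0
-0.09 -0.0324 0.0312 fence 0 0
-0.08 -0.0318 0.0312 fence 0 0
-0.07 -0.0321 0.0314 fence 0 0
-0.06 -0.0322 0.0315 fence 30 (np.float64(0.0337), np.float64(0.0409))
-0.05 -0.0318 0.0306 fence 60 (np.float64(0.0328), np.float64(0.0411))
-0.04 -0.0322 0.0307 fence 60 (np.float64(0.0328), np.float64(0.0411))
-0.03 -0.0326 0.0309 fence 58 (np.float64(0.0329), np.float64(0.0412))
-0.02 -0.0326 0.031 fence 61 (np.float64(0.033), np.float64(0.0412))
-0.01 -0.0312 0.0312 fence 62 (np.float64(0.0332), np.float64(0.0412))
-0.0 0 0 fence 0 0
0.01 0 0 fence 0 0
bed y min [-0.18108872 -0.17998522 -0.17826377] x [-0.05130239 -0.05044206  0.10873021  0.10991079]
fence y min [-0.06069887 -0.06026617 -0.05769129]
block y [-0.11943047 -0.11805386]<stdin>:6: RuntimeWarning: Mean of empty slice.
  ret = um.true_divide(
```

The block has settled: centre at stand (-0.5,-49.5) mm, parallel to the fence. With the refined stand frame (0.5464, 0.097, yaw 0.175) all edges agree. Next is the mallet.

Emit:
play_rows(increments=[[-3.4, -2.3, -0.7, 0, 0, 0], [-3.4, -2.3, -0.7, 0, 0, 0], [-3.4, -2.3, -0.7, 0, 0, 0], [-3.4, -2.3, -0.7, 0, 0, 0], [-3.4, -2.3, -0.7, 0, 0, 0], [-3.4, -2.3, -0.7, 0, 0, 0], [0, 0, 0, 0, 0, -0.139], [0, 0, 0, 0, 0, -0.139], [0, 0, 0, 0, 0, -0.139], [0, 0, 0, 0, 0, -0.139], [0, 0, 0, 0, 0, -0.139], [0, 0, 0, 0, 0, 0], [0, 0, 0, 0, 0, 0]])

```text
t: 8.75
position: [0.4701, -0.2976, 0.236]
tcp_rot: [[-0.745, 0.668, -0.001], [0.668, 0.745, 0.001], [0.001, 0.0, -1.0]]
wrist_force: [0.2, -0.1, -0.1]
gripper_width: 0.998
finger_force: 0.0
```

Run:
```python
from cloud import *
s=status.state(); RR=np.array(s['tcp_rot']);print(s['t'],s['position'],np.arctan2(RR[1,0],RR[0,0]))
w=snap('wrist'); P=cloud(w); z=P[...,2]
T=(P-s['position'])@RR
u=np.array([np.cos(-.735),np.sin(-.735)]); n=np.array([-u[1],u[0]]); c=np.array([.47,-.305])
t=(P[...,:2]-c)@u; q=(P[...,:2]-c)@n
m=(z>.02)&(z<.12)&(abs(q)<.05)&(t>-.12)&(t<.16)&(w['depth']>.15)
print(m.sum(),t[m].min(),t[m].max())
for lo in np.arange(-.1,.14,.01):
  k=m&(abs(t-lo)<.005)
  if k.sum()>3: print(round(lo,2),k.sum(),q[k].min().round(4),q[k].max().round(4),((q[k].min()+q[k].max())/2).round(4),np.percentile(z[k],95).round(4))
```

```text
8.75 [ 0.47005352 -0.29762506  0.23601605] 2.4106506156374037
5822 -0.05179421658926522 0.1400588955885991
-0.05 185 -0.0223 0.0106 -0.0058 0.0399
-0.04 241 -0.0225 0.0106 -0.0059 0.0408
-0.03 200 -0.019 0.0071 -0.0059 0.0411
-0.02 206 -0.0189 0.0072 -0.0059 0.0421
-0.01 186 -0.0191 0.0072 -0.0059 0.0429
-0.0 198 -0.0193 0.0073 -0.006 0.0443
0.01 182 -0.0193 0.0073 -0.006 0.0451
0.02 182 -0.0182 0.0074 -0.0054 0.0464
0.03 185 -0.0182 0.0074 -0.0054 0.0474
0.04 172 -0.0184 0.0075 -0.0055 0.0485
0.05 510 -0.0325 0.0215 -0.0055 0.0601
0.06 375 -0.0326 0.0227 -0.005 0.0625
0.07 407 -0.034 0.0241 -0.005 0.0651
0.08 405 -0.0356 0.0255 -0.005 0.0678
0.09 425 -0.0372 0.027 -0.0051 0.0701
0.1 440 -0.0386 0.0284 -0.0051 0.0723
0.11 449 -0.0403 0.0298 -0.0052 0.075
0.12 425 -0.0401 0.0299 -0.0051 0.0768
0.13 368 -0.0406 0.0302 -0.0052 0.0779
```

The mallet axis has yaw -0.730, with mid-grip at (0.485,-0.327). I'll descend and grasp there.

Emit:
play_rows(increments=[[-1.3, -0.6, 2, 0, 0, 0], [-1.3, -0.55, 3, 0, 0, 0], [0, 0, 4, 0, 0, 0], [0, 0, 4, 0, 0, 0], [0, 0, 3.5, 0, 0, 0], [0, 0, 2, 0, 0, 0], [0, 0, 1.5, 0, 0, 0], [0, 0, 0.7, 0, 0, 0], [0, 0, 0, 0, 0, 0]], grip=1)

```text
t: 9.7
position: [0.4818, -0.324, 0.0294]
tcp_rot: [[-0.746, 0.666, -0.001], [0.666, 0.746, 0.001], [0.001, 0.0, -1.0]]
wrist_force: [-0.2, 0.2, -0.2]
gripper_width: 0.997
finger_force: 0.0
```

Emit:
play_rows(increments=[[0, 0, 0, 0, 0, 0], [0, 0, 0, 0, 0, 0], [0, 0, 0, 0, 0, 0], [0, 0, 0, 0, 0, 0], [0, 0, 0, 0, 0, 0], [0, 0, 0, 0, 0, 0], [0, 0, 0, 0, 0, 0], [0, 0, 0, 0, 0, 0], [0, 0, 0, 0, 0, 0], [0, 0, 0, 0, 0, 0]], grip=0, squeeze=110)

```text
t: 10.7
position: [0.4823, -0.3244, 0.0308]
tcp_rot: [[-0.747, 0.665, 0.001], [0.665, 0.747, -0.001], [-0.001, 0.0, -1.0]]
wrist_force: [-0.7, 1.6, 5.9]
gripper_width: 0.292
finger_force: 108.2
```

Emit:
play_rows(increments=[[0, 0, -0.5, 0, 0, 0], [0, 0, -1.5, 0, 0, 0], [0, 0, -3, 0, 0, 0], [0, 0, -4, 0, 0, 0], [0, 0, -4, 0, 0, 0], [0, 0, -3.5, 0, 0, 0], [0, 0, -1.5, 0, 0, 0], [0, 0, 0, 0, 0, 0]])

```text
t: 11.5
position: [0.4824, -0.3246, 0.2122]
tcp_rot: [[-0.747, 0.665, 0.003], [0.665, 0.747, -0.002], [-0.004, 0.0, -1.0]]
wrist_force: [0.5, -0.1, -4.8]
gripper_width: 0.295
finger_force: 108.4
```

Emit:
play_rows(increments=[[1.5, 1.6, 0, 0, 0, 0], [2.9, 3.1, 0, 0, 0, -0.05], [2.9, 3.1, 0, 0, 0, 0], [2.9, 3.1, 0, 0, 0, 0], [2.9, 3.1, 0, 0, 0, 0], [2.9, 3.1, 0, 0, 0, 0], [2.9, 3.1, 0, 0, 0, 0], [2.9, 3.1, 0, 0, 0, 0], [2.9, 3.1, 0, 0, 0, 0], [2.9, 3.1, 0, 0, 0, 0], [0, 0, 0, 0, 0, -0.11], [0, 0, 0, 0, 0, -0.11], [0, 0, 0, 0, 0, -0.11], [0, 0, 0, 0, 0, -0.11], [0, 0, 0, 0, 0, -0.11], [0, 0, 0, 0, 0, 0], [0, 0, 0, 0, 0, 0]])

```text
t: 13.2
position: [0.4544, 0.0788, 0.208]
tcp_rot: [[-0.991, 0.13, -0.003], [0.13, 0.991, -0.0], [0.003, -0.001, -1.0]]
wrist_force: [0.8, -0.6, -4.2]
gripper_width: 0.294
finger_force: 108.9
```

Run:
```python
from cloud import *
s=status.state(); RR=np.array(s['tcp_rot']);print(s['t'],s['position'],np.arctan2(RR[1,0],RR[0,0]),s['wrist_force'],s['moment'],s['gripper_width'])
x=RR[:,0]; h=s['position'][:2]-.075*x[:2]; print('head xy',h,'err',np.array([.5464,.097])-h,'tool',RR.T@np.r_[np.array([.5464,.097])-h,0])
w=snap('side'); P=cloud(w)
# mallet region: points with z>.14 near head, in tool frame
T=(P-s['position'])@RR
m=(P[...,2]>.14)&(abs(T[...,1])<.045)&(T[...,0]<-.02)&(T[...,0]>-.14)&(T[...,2]>-.06)&(T[...,2]<.06)
for lo in np.arange(-.13,-.02,.01):
  k=m&(abs(T[...,0]-lo)<.005)
  if k.any(): print(round(lo,2),k.sum(),T[k][:,1].min().round(4),T[k][:,1].max().round(4),T[k][:,2].min().round(4),T[k][:,2].max().round(4))
k=(abs(P[...,0]-.5464)<.02)&(abs(P[...,1]-.097)<.02)&(P[...,2]>.115)&(P[...,2]<.14); print('punch head',k.sum(),P[k].min(0),P[k].max(0))
```

```text
13.2 [0.45435226 0.07882471 0.20795834] 3.0108002916037218 [ 0.8244206  -0.62269137 -4.23286426] [0.01663079 0.27292136 0.00842467] 0.2941589098267666
head xy [0.52871129 0.06904328] err [0.01768871 0.02795672] tool [-1.38914442e-02  3.00248570e-02 -6.47514093e-05]
-0.12 8 -0.0013 0.034 -0.0436 -0.0012
-0.11 82 -0.0182 0.0385 -0.0479 0.008
-0.1 89 -0.0162 0.0403 -0.0474 0.0101
-0.09 89 -0.0188 0.0384 -0.0507 0.0148
-0.08 84 -0.0219 0.0373 -0.0453 0.0104
-0.07 87 -0.0212 0.035 -0.0434 0.0142
-0.06 76 -0.0161 0.0364 -0.0418 0.0118
-0.05 79 -0.0139 0.033 -0.0386 0.0109
-0.04 75 -0.018 0.0312 -0.0345 0.0159
-0.03 57 -0.0153 0.0309 -0.0311 0.0182
punch head 67 [0.5315643  0.08299025 0.11655891] [0.55958335 0.11457353 0.13566702]
```

Emit:
play_rows(increments=[[-0.7, 1.5, 0, 0, 0, 0], [-0.7, 1.5, 0, 0, 0, 0], [0, 0, 0, 0, 0, 0], [0, 0, 0, 0, 0, 0]])

```text
t: 13.65
position: [0.4725, 0.1068, 0.2092]
tcp_rot: [[-0.992, 0.128, -0.001], [0.128, 0.992, -0.0], [0.001, -0.0, -1.0]]
wrist_force: [-1.6, -0.4, -4.8]
gripper_width: 0.293
finger_force: 109.2
```

Emit:
play_rows(increments=[[0, 0, 1, 0, 0, 0], [0, 0, 2.5, 0, 0, 0], [0, 0, 2.7, 0, 0, 0]])

```text
t: 13.95
position: [0.4728, 0.1064, 0.1472]
tcp_rot: [[-0.992, 0.129, 0.002], [0.129, 0.992, 0.0], [-0.002, 0.0, -1.0]]
wrist_force: [0.5, 1.7, 6.8]
gripper_width: 0.293
finger_force: 110.7
```

Emit:
play_rows(increments=[[0, 0, -2, 0, 0, 0], [0, 0, -3, 0, 0, 0], [0, 0, -1, 0, 0, 0], [0, 0, 0, 0, 0, 0]])

```text
t: 14.35
position: [0.4733, 0.1067, 0.209]
tcp_rot: [[-0.992, 0.128, 0.003], [0.128, 0.992, 0.001], [-0.003, 0.001, -1.0]]
wrist_force: [-0.5, -0.1, -5.2]
gripper_width: 0.295
finger_force: 109.5
```

Run:
```python
from cloud import *
s=status.state(); RR=np.array(s['tcp_rot']);print(s['t'],s['position'],s['wrist_force'])
h=s['position'][:2]-.075*RR[:2,0]; print('head err',np.array([.5464,.097])-h)
```

```text
14.35 [0.47334807 0.10666961 0.20898301] [-0.53920181 -0.11134832 -5.24182864]
head err [-1.32938258e-03 -5.91893370e-05]
```

Emit:
play_rows(increments=[[0, 0, 1, 0, 0, 0], [0, 0, 2.7, 0, 0, 0], [0, 0, 3.1, 0, 0, 0]])

```text
t: 14.65
position: [0.4723, 0.1069, 0.1379]
tcp_rot: [[-0.992, 0.127, -0.0], [0.127, 0.992, 0.0], [0.0, 0.0, -1.0]]
wrist_force: [-12.9, 2.9, 17.9]
gripper_width: 0.3
finger_force: 113.7
```

Emit:
play_rows(increments=[[0, 0, -2, 0, 0, 0], [0, 0, -3, 0, 0, 0], [0, 0, -1.8, 0, 0, 0], [0, 0, 0, 0, 0, 0]])

```text
t: 15.05
position: [0.4732, 0.1069, 0.2082]
tcp_rot: [[-0.992, 0.128, 0.002], [0.128, 0.992, 0.0], [-0.002, 0.001, -1.0]]
wrist_force: [0.5, 1.0, -3.4]
gripper_width: 0.289
finger_force: 111.7
```

Emit:
play_rows(increments=[[0, 0, 1, 0, 0, 0], [0, 0, 2.7, 0, 0, 0], [0, 0, 3.2, 0, 0, 0]])

```text
t: 15.35
position: [0.472, 0.1068, 0.1356]
tcp_rot: [[-0.992, 0.127, -0.001], [0.127, 0.992, -0.0], [0.001, -0.0, -1.0]]
wrist_force: [2.0, 0.3, 1.2]
gripper_width: 0.29
finger_force: 112.7
```

Emit:
play_rows(increments=[[0, 0, -2, 0, 0, 0], [0, 0, -3, 0, 0, 0], [0, 0, -1.9, 0, 0, 0], [0, 0, 0, 0, 0, 0]])

```text
t: 15.75
position: [0.473, 0.1069, 0.2074]
tcp_rot: [[-0.992, 0.127, 0.001], [0.127, 0.992, 0.0], [-0.001, 0.0, -1.0]]
wrist_force: [-0.4, 0.4, -4.0]
gripper_width: 0.294
finger_force: 111.9
```

Run:
```python
from cloud import *
s=status.state(); RR=np.array(s['tcp_rot']);print(s['t'],s['position'])
for cam in('side','top','wrist'):
  w=snap(cam); P=cloud(w)
  T=(P-s['position'])@RR
  m=(P[...,2]>.14)&(abs(T[...,1])<.045)&(T[...,0]<-.02)&(T[...,0]>-.14)&(T[...,2]>-.08)&(T[...,2]<.06)
  print(cam)
  for lo in np.arange(-.13,-.02,.02):
    k=m&(abs(T[...,0]-lo)<.005)
    if k.any(): print(round(lo,2),k.sum(),T[k][:,2].min().round(4),T[k][:,2].max().round(4))
  if cam=='side':
    k=(abs(P[...,0]-.5464)<.02)&(abs(P[...,1]-.097)<.02)&(P[...,2]>.105)&(P[...,2]<.14); print('punch head',k.sum(),P[k].max(0))
```

```text
15.75 [0.47300211 0.10692177 0.20741478]
side
-0.11 48 -0.0661 -0.0077
-0.09 100 -0.0688 -0.0029
-0.07 88 -0.0596 -0.001
-0.05 87 -0.0496 0.0082
-0.03 58 -0.0449 0.0075
punch head 84 [0.56032022 0.11441939 0.13453762]
top
-0.11 22 -0.0537 -0.0223
-0.09 17 -0.0486 -0.0194
-0.07 4 -0.0257 -0.0143
-0.05 3 -0.0176 -0.0056
wrist
-0.03 245 -0.0162 0.0089
```

The mallet has swivelled up in the grip by about 0.2 rad. I'll tilt the tool to level it, shift so that the blow lands nearer the grip, and then probe the punch travel gently.

Emit:
play_rows(increments=[[-1.3, 0, 0, 0, 0, 0], [-1.2, 0, 0, 0, 0.1, 0], [0, 0, 0, 0, 0.1, 0], [0, 0, 0, 0, 0, 0], [0, 0, 0, 0, 0, 0]], grip=0, squeeze=120)

```text
t: 16.4
position: [0.4972, 0.1036, 0.2055]
tcp_rot: [[-0.972, 0.128, -0.199], [0.125, 0.992, 0.025], [0.2, -0.001, -0.98]]
wrist_force: [0.5, -0.0, -3.3]
gripper_width: 0.291
finger_force: 118.7
```

Run:
```python
from cloud import *
s=status.state(); RR=np.array(s['tcp_rot']);print(s['t'],s['position'],s['wrist_force'])
w=snap('side'); P=cloud(w); a=RR[:2,0]/np.linalg.norm(RR[:2,0]); n=np.array([-a[1],a[0]])
t=(P[...,:2]-s['position'][:2])@-a; q=(P[...,:2]-s['position'][:2])@n; z=P[...,2]
m=(z>.15)&(z<.28)&(abs(q)<.045)
for lo in np.arange(.02,.14,.01):
    k=m&(abs(t-lo)<.005)
    if k.sum()>3: print(round(lo,2),k.sum(),'z',np.percentile(z[k],[2,98]).round(4), 'q',q[k].min().round(3),q[k].max().round(3))
print('punch at t,q',(np.array([.5464,.097])-s['position'][:2])@-a,(np.array([.5464,.097])-s['position'][:2])@n)
k=(abs(P[...,0]-.5464)<.03)&(abs(P[...,1]-.097)<.03)&(z>.105)&(z<.14); print('punch head',k.sum(),P[k].max(0),np.median(z[k]))
save(w,'side2.png',(170,120,330,240),5)
```

```text
16.4 [0.49720028 0.10355774 0.20552717] [ 0.4698866  -0.00748431 -3.2553563 ]
0.02 21 z [0.1947 0.2754] q -0.045 0.009
0.03 33 z [0.1812 0.2234] q -0.029 0.002
0.04 40 z [0.1912 0.2311] q -0.031 -0.019
0.05 64 z [0.1964 0.2416] q -0.032 0.014
0.06 84 z [0.1922 0.2428] q -0.036 0.026
0.07 84 z [0.1954 0.2447] q -0.036 0.014
0.08 87 z [0.1958 0.2485] q -0.036 0.025
0.09 92 z [0.1975 0.2496] q -0.037 0.024
0.1 88 z [0.1961 0.252 ] q -0.039 0.016
0.11 77 z [0.1991 0.2508] q -0.039 0.014
0.12 24 z [0.2057 0.247 ] q -0.035 0.009
punch at t,q 0.04963438947969187 0.00020897179793714308
punch head 86 [0.56072538 0.11410899 0.13233539] 0.12636033309257727
```

View pics/side2.png

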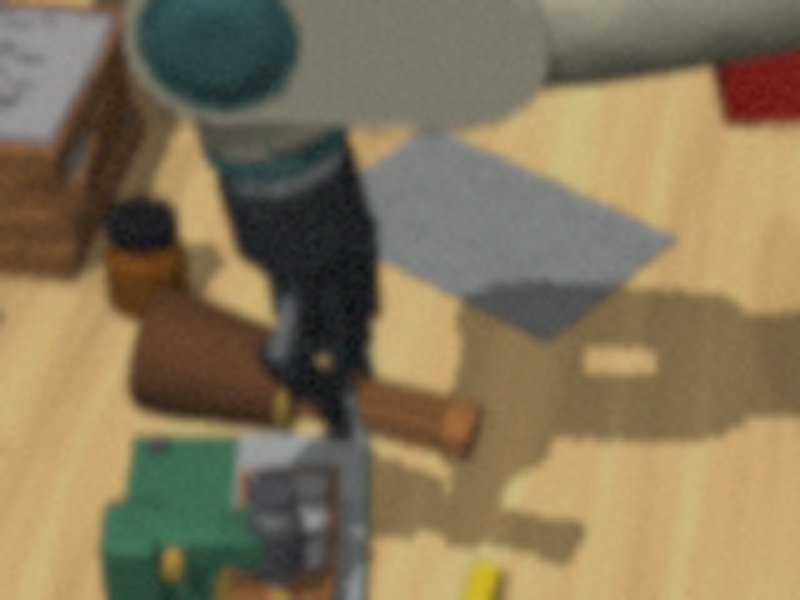

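The view shows the mallet nearly level with the punch sprung up below. The peg is hidden by the bush, so I'll probe gently.

Emit:
play_rows(increments=[[-0.4, 0, 1.96, 0, 0, 0], [-0.4, 0, 1.96, 0, 0, 0], [0, 0, 0, 0, 0, 0]])

```text
t: 16.75
position: [0.4956, 0.1037, 0.165]
tcp_rot: [[-0.971, 0.127, -0.201], [0.125, 0.992, 0.025], [0.202, -0.001, -0.979]]
wrist_force: [-0.3, -0.2, -4.0]
gripper_width: 0.292
finger_force: 118.6
```

Emit:
play_rows(increments=[[-0.06, 0, 0.29, 0, 0, 0], [0, 0, 0, 0, 0, 0]])

```text
t: 16.95
position: [0.4978, 0.1039, 0.1659]
tcp_rot: [[-0.973, 0.127, -0.195], [0.125, 0.992, 0.026], [0.197, 0.001, -0.98]]
wrist_force: [-0.5, 0.0, -3.8]
gripper_width: 0.291
finger_force: 118.6
```

Emit:
play_rows(increments=[[-0.06, 0, 0.29, 0, 0, 0], [0, 0, 0, 0, 0, 0]])

```text
t: 17.15
position: [0.4977, 0.1037, 0.1622]
tcp_rot: [[-0.972, 0.127, -0.196], [0.125, 0.992, 0.025], [0.198, 0.0, -0.98]]
wrist_force: [-0.1, -0.0, -4.2]
gripper_width: 0.295
finger_force: 118.6
```

Emit:
play_rows(increments=[[-0.06, 0, 0.29, 0, 0, 0], [0, 0, 0, 0, 0, 0]])

```text
t: 17.35
position: [0.4975, 0.1037, 0.1585]
tcp_rot: [[-0.972, 0.127, -0.198], [0.125, 0.992, 0.025], [0.199, -0.0, -0.98]]
wrist_force: [-0.1, 0.4, -3.8]
gripper_width: 0.294
finger_force: 118.6
```

Emit:
play_rows(increments=[[-0.06, 0, 0.29, 0, 0, 0], [0, 0, 0, 0, 0, 0]])

```text
t: 17.55
position: [0.4975, 0.1037, 0.1554]
tcp_rot: [[-0.972, 0.127, -0.198], [0.125, 0.992, 0.025], [0.199, -0.0, -0.98]]
wrist_force: [-0.4, -0.4, -4.8]
gripper_width: 0.291
finger_force: 118.6
```

Emit:
play_rows(increments=[[-0.04, 0, 0.2, 0, 0, 0], [0, 0, 0, 0, 0, 0]])

```text
t: 17.75
position: [0.4977, 0.1037, 0.1541]
tcp_rot: [[-0.972, 0.127, -0.197], [0.125, 0.992, 0.025], [0.198, 0.0, -0.98]]
wrist_force: [-0.4, -0.3, -0.7]
gripper_width: 0.294
finger_force: 119.0
```

Emit:
play_rows(increments=[[-0.04, 0, 0.2, 0, 0, 0], [0, 0, 0, 0, 0, 0]])

```text
t: 17.95
position: [0.4978, 0.1037, 0.152]
tcp_rot: [[-0.972, 0.127, -0.196], [0.125, 0.992, 0.025], [0.198, 0.0, -0.98]]
wrist_force: [-0.4, 0.3, -0.1]
gripper_width: 0.295
finger_force: 119.0
```

Emit:
play_rows(increments=[[-0.04, 0, 0.2, 0, 0, 0], [0, 0, 0, 0, 0, 0]])

```text
t: 18.15
position: [0.4978, 0.1037, 0.1498]
tcp_rot: [[-0.972, 0.127, -0.196], [0.125, 0.992, 0.026], [0.198, 0.0, -0.98]]
wrist_force: [-0.1, -0.1, -0.8]
gripper_width: 0.294
finger_force: 119.1
```

Emit:
play_rows(increments=[[-0.04, 0, 0.2, 0, 0, 0], [0, 0, 0, 0, 0, 0]])

```text
t: 18.35
position: [0.4978, 0.1037, 0.1477]
tcp_rot: [[-0.972, 0.127, -0.197], [0.125, 0.992, 0.026], [0.198, 0.0, -0.98]]
wrist_force: [1.2, 0.0, -0.4]
gripper_width: 0.297
finger_force: 119.2
```

Emit:
play_rows(increments=[[-0.04, 0, 0.2, 0, 0, 0], [0, 0, 0, 0, 0, 0]])

```text
t: 18.55
position: [0.4978, 0.1037, 0.1456]
tcp_rot: [[-0.972, 0.127, -0.197], [0.125, 0.992, 0.025], [0.198, 0.0, -0.98]]
wrist_force: [0.3, -0.5, 0.1]
gripper_width: 0.294
finger_force: 119.2
```

Emit:
play_rows(increments=[[-0.04, 0, 0.2, 0, 0, 0], [0, 0, 0, 0, 0, 0]])

```text
t: 18.75
position: [0.4978, 0.1037, 0.1449]
tcp_rot: [[-0.972, 0.127, -0.196], [0.125, 0.992, 0.025], [0.198, 0.0, -0.98]]
wrist_force: [-2.2, 0.4, 5.3]
gripper_width: 0.293
finger_force: 120.3
```

The punch starts to move at TCP z of about 0.155 and meets the peg at about 0.1453. The peg is therefore about 6 mm in and needs one or two more blows.

Emit:
play_rows(increments=[[0.4, 0, -2, 0, 0, 0], [0.6, 0, -3, 0, 0, 0], [0, 0, 0, 0, 0, 0], [-0.2, 0, 1, 0, 0, 0], [-0.4, 0, 2, 0, 0, 0], [-0.5, 0, 2.5, 0, 0, 0]])

```text
t: 19.35
position: [0.4966, 0.1039, 0.137]
tcp_rot: [[-0.972, 0.127, -0.199], [0.124, 0.992, 0.026], [0.201, 0.0, -0.98]]
wrist_force: [-20.8, 3.5, 40.2]
gripper_width: 0.291
finger_force: 128.4
```

Emit:
play_rows(increments=[[0.4, 0, -2, 0, 0, 0], [0.7, 0, -3.4, 0, 0, 0], [0, 0, 0, 0, 0, 0], [-0.2, 0, 1, 0, 0, 0], [-0.4, 0, 2, 0, 0, 0], [-0.5, 0, 2.5, 0, 0, 0]])

```text
t: 19.95
position: [0.4965, 0.1036, 0.1341]
tcp_rot: [[-0.972, 0.127, -0.2], [0.125, 0.992, 0.025], [0.201, -0.0, -0.98]]
wrist_force: [1.3, -0.1, 57.7]
gripper_width: 0.297
finger_force: 136.7
```

Emit:
play_rows(increments=[[0.4, 0, -2, 0, 0, 0], [0.3, 0, -1.5, 0, 0, 0], [0, 0, 0, 0, 0, 0], [0, 0, 0, 0, 0, 0]])

```text
t: 20.35
position: [0.4974, 0.1037, 0.1724]
tcp_rot: [[-0.972, 0.128, -0.197], [0.125, 0.992, 0.025], [0.199, -0.0, -0.98]]
wrist_force: [-0.0, 0.5, -4.3]
gripper_width: 0.292
finger_force: 130.3
```

Run:
```python
from cloud import *
s=status.state(); RR=np.array(s['tcp_rot']);print(s['t'],s['position'],s['wrist_force'])
w=snap('side'); P=cloud(w); a=RR[:2,0]/np.linalg.norm(RR[:2,0]); n=np.array([-a[1],a[0]])
t=(P[...,:2]-s['position'][:2])@-a; q=(P[...,:2]-s['position'][:2])@n; z=P[...,2]
m=(z>.15)&(z<.28)&(abs(q)<.045)
for lo in np.arange(.05,.14,.01):
    k=m&(abs(t-lo)<.005)
    if k.sum()>3: print(round(lo,2),k.sum(),'z',(np.percentile(z[k],[2,98])-s['position'][2]).round(4))
```

```text
20.35 [0.49736796 0.1036551  0.17239138] [-0.0362016   0.47315281 -4.31544437]
0.05 74 z [0.0034 0.0503]
0.06 87 z [0.0052 0.0548]
0.07 87 z [0.0064 0.0596]
0.08 98 z [0.0102 0.0638]
0.09 89 z [0.0121 0.0688]
0.1 90 z [0.0118 0.0684]
0.11 45 z [0.0146 0.0658]
```

Emit:
play_rows(increments=[[-0.4, 0, 1.9, 0, 0, 0], [0, 0, 0, 0, 0, 0]])

```text
t: 20.6
position: [0.496, 0.1035, 0.1505]
tcp_rot: [[-0.971, 0.128, -0.203], [0.125, 0.992, 0.025], [0.204, -0.001, -0.979]]
wrist_force: [0.3, 0.2, -5.2]
gripper_width: 0.295
finger_force: 130.1
```

Emit:
play_rows(increments=[[-0.04, 0, 0.2, 0, 0, 0], [0, 0, 0, 0, 0, 0]])

```text
t: 20.8
position: [0.4977, 0.1037, 0.1519]
tcp_rot: [[-0.972, 0.127, -0.197], [0.125, 0.992, 0.025], [0.199, 0.0, -0.98]]
wrist_force: [-0.2, 0.9, -3.3]
gripper_width: 0.289
finger_force: 130.2
```

Emit:
play_rows(increments=[[-0.04, 0, 0.2, 0, 0, 0], [0, 0, 0, 0, 0, 0]])

```text
t: 21.0
position: [0.4977, 0.1037, 0.15]
tcp_rot: [[-0.972, 0.127, -0.197], [0.125, 0.992, 0.025], [0.198, 0.0, -0.98]]
wrist_force: [0.0, -0.1, -4.1]
gripper_width: 0.292
finger_force: 130.2
```

Emit:
play_rows(increments=[[-0.04, 0, 0.2, 0, 0, 0], [0, 0, 0, 0, 0, 0]])

```text
t: 21.2
position: [0.4976, 0.1037, 0.1476]
tcp_rot: [[-0.972, 0.128, -0.197], [0.125, 0.992, 0.025], [0.199, 0.0, -0.98]]
wrist_force: [0.3, -0.6, -5.0]
gripper_width: 0.295
finger_force: 130.2
```

Emit:
play_rows(increments=[[-0.04, 0, 0.2, 0, 0, 0], [0, 0, 0, 0, 0, 0]])

```text
t: 21.4
position: [0.4975, 0.1037, 0.1454]
tcp_rot: [[-0.972, 0.127, -0.197], [0.125, 0.992, 0.025], [0.199, -0.0, -0.98]]
wrist_force: [-0.9, 0.1, -3.5]
gripper_width: 0.291
finger_force: 130.2
```

Emit:
play_rows(increments=[[-0.04, 0, 0.2, 0, 0, 0], [0, 0, 0, 0, 0, 0]])

```text
t: 21.6
position: [0.4978, 0.1037, 0.1439]
tcp_rot: [[-0.972, 0.127, -0.197], [0.125, 0.992, 0.025], [0.198, 0.0, -0.98]]
wrist_force: [-1.1, -0.5, -1.2]
gripper_width: 0.291
finger_force: 130.5
```

Emit:
play_rows(increments=[[-0.12, 0, 0.6, 0, 0, 0], [0, 0, 0, 0, 0, 0]])

```text
t: 21.8
position: [0.4977, 0.1037, 0.1371]
tcp_rot: [[-0.972, 0.127, -0.197], [0.125, 0.992, 0.026], [0.198, 0.0, -0.98]]
wrist_force: [0.6, 1.5, 0.2]
gripper_width: 0.296
finger_force: 130.6
```

Emit:
play_rows(increments=[[-0.04, 0, 0.2, 0, 0, 0], [0, 0, 0, 0, 0, 0]])

```text
t: 22.0
position: [0.4977, 0.1037, 0.1355]
tcp_rot: [[-0.972, 0.127, -0.197], [0.125, 0.992, 0.025], [0.198, 0.0, -0.98]]
wrist_force: [-0.1, 0.1, 0.3]
gripper_width: 0.289
finger_force: 130.7
```

Emit:
play_rows(increments=[[-0.02, 0, 0.1, 0, 0, 0], [0, 0, 0, 0, 0, 0]])

```text
t: 22.2
position: [0.4977, 0.1037, 0.1346]
tcp_rot: [[-0.972, 0.127, -0.197], [0.125, 0.992, 0.025], [0.198, 0.0, -0.98]]
wrist_force: [0.2, 0.6, 0.7]
gripper_width: 0.292
finger_force: 130.7
```

Emit:
play_rows(increments=[[-0.02, 0, 0.1, 0, 0, 0], [0, 0, 0, 0, 0, 0]])

```text
t: 22.4
position: [0.4977, 0.1037, 0.1335]
tcp_rot: [[-0.972, 0.127, -0.197], [0.125, 0.992, 0.025], [0.198, 0.0, -0.98]]
wrist_force: [0.4, -0.1, 0.4]
gripper_width: 0.289
finger_force: 130.7
```

Emit:
play_rows(increments=[[-0.02, 0, 0.1, 0, 0, 0], [0, 0, 0, 0, 0, 0]])

```text
t: 22.6
position: [0.4977, 0.1037, 0.1324]
tcp_rot: [[-0.972, 0.127, -0.197], [0.125, 0.992, 0.025], [0.198, 0.0, -0.98]]
wrist_force: [0.5, -0.4, 0.2]
gripper_width: 0.293
finger_force: 130.8
```

The travel before any extra resistance is now about 12 mm, which is the full stop, so the peg is home. I'll lift off and plan the return to the felt.

Emit:
play_rows(increments=[[0.2, 0, -1, 0, 0, 0], [0.6, 0, -3, 0, 0, 0], [0.8, 0, -3.9, 0, 0, 0], [0.2, 0, -1, 0, 0, 0], [0, 0, 0, 0, 0, 0]])

```text
t: 23.1
position: [0.4982, 0.1037, 0.2245]
tcp_rot: [[-0.973, 0.127, -0.194], [0.125, 0.992, 0.026], [0.196, 0.001, -0.981]]
wrist_force: [-0.0, 1.2, -4.9]
gripper_width: 0.293
finger_force: 130.3
```

Run:
```python
from cloud import *
s=status.state(); RR=np.array(s['tcp_rot']);p=np.array(s['position']);print(s['t'],p,s['wrist_force'])
w=snap('side'); P=cloud(w); a=RR[:2,0]/np.linalg.norm(RR[:2,0]); n=np.array([-a[1],a[0]])
t=(P[...,:2]-p[:2])@-a; q=(P[...,:2]-p[:2])@n; z=P[...,2]
k=(abs(P[...,0]-.5464)<.03)&(abs(P[...,1]-.097)<.03)&(z>.105)&(z<.14); print('punch head',k.sum(),np.median(z[k]) )
m=(z>.15)&(z<.32)&(abs(q)<.045)
xs=[];zs=[]
for lo in np.arange(.055,.095,.005):
    k=m&(abs(t-lo)<.003)
    if k.sum()>3: xs.append(lo);zs.append(np.percentile(z[k],97))
print('slope',np.polyfit(xs,zs,1))
# handle end: far side
for lo in np.arange(-.1,-.02,.01):
    k=m&(abs(t-lo)<.005)
    if k.sum()>3: print(round(lo,2),k.sum(),(np.percentile(z[k],[3,50,97])-p[2]).round(4),q[k].min().round(3),q[k].max().round(3))
for extra in(.2,.25,.3):
  R1=down(2.4116)@Ro.from_rotvec([0,.2+extra,0]).as_matrix()
  rv=Ro.from_matrix(RR.T@R1).as_rotvec(); print(extra,'rv',rv.round(3),'then transl tool',(R1.T@(np.array([.482,-.324,.12])-p)*100).round(2),'down dir',(R1.T@[0,0,-1]).round(3))
```

```text
23.1 [0.49817866 0.10374282 0.22451005] [-0.00743553  1.24122659 -4.89001031]
punch head 82 0.1262118512480248
slope [0.46982149 0.24977235]
-0.07 39 [-0.0232 -0.0048  0.0018] -0.022 0.008
-0.06 44 [-0.0216 -0.0043  0.0031] -0.021 0.006
-0.05 41 [-0.0199 -0.0022  0.0063] -0.017 0.007
-0.04 47 [-0.0197  0.0011  0.0089] -0.017 0.008
-0.03 42 [-0.0159  0.0034  0.013 ] -0.016 0.007
0.2 rv [-0.177  0.197  0.577] then transl tool [-29.23 -32.95  -1.01] down dir [-0.389  0.     0.921]
0.25 rv [-0.191  0.245  0.573] then transl tool [-29.15 -32.95  -2.47] down dir [-0.435  0.     0.9  ]
0.3 rv [-0.206  0.294  0.568] then transl tool [-28.99 -32.95  -3.93] down dir [-0.479  0.     0.878]
```

Emit:
play_rows(increments=[[0, 0, 0, -0.03, 0.033, 0.096], [0, 0, 0, -0.03, 0.033, 0.096], [0, 0, 0, -0.03, 0.033, 0.096], [0, 0, 0, -0.03, 0.033, 0.096], [0, 0, 0, -0.03, 0.033, 0.096], [0, 0, 0, -0.03, 0.033, 0.096], [0, 0, 0, 0, 0, 0], [-1.5, -1.7, 0, 0, 0, 0], [-2.8, -3.2, -0.1, 0, 0, 0], [-2.8, -3.2, -0.1, 0, 0, 0], [-2.8, -3.2, -0.1, 0, 0, 0], [-2.8, -3.2, -0.1, 0, 0, 0], [-2.8, -3.2, -0.1, 0, 0, 0], [-2.8, -3.2, -0.1, 0, 0, 0], [-2.8, -3.2, -0.1, 0, 0, 0], [-2.8, -3.2, -0.1, 0, 0, 0], [-2.8, -3.2, -0.1, 0, 0, 0], [-2.5, -2.4, -0.1, 0, 0, 0], [0, 0, 0, 0, 0, 0], [0, 0, 0, 0, 0, 0]])

```text
t: 25.15
position: [0.4805, -0.3228, 0.1153]
tcp_rot: [[-0.685, 0.666, -0.295], [0.611, 0.746, 0.265], [0.397, 0.001, -0.918]]
wrist_force: [0.5, 1.1, -4.9]
gripper_width: 0.293
finger_force: 130.2
```

Run:
```python
from cloud import *
s=status.state(); RR=np.array(s['tcp_rot']);p=np.array(s['position']);print(s['t'],p,RR.round(3).tolist())
print('to hover .1',(RR.T@(np.array([.482,-.324,.10])-p)*100).round(2),'down',(RR.T@[0,0,-1]).round(3), 'yaw',np.arctan2(RR[1,0],RR[0,0]))
a=RR[:2,0]/np.linalg.norm(RR[:2,0]); n=np.array([-a[1],a[0]])
for cam in('side','top'):
  w=snap(cam); P=cloud(w); t=(P[...,:2]-p[:2])@-a; q=(P[...,:2]-p[:2])@n; z=P[...,2]
  m=(z>p[2]-.05)&(z<.25)&(abs(q)<.045)
  for lo in np.arange(-.08,.13,.015):
    k=m&(abs(t-lo)<.005)
    if k.sum()>3: print(cam,round(lo,3),k.sum(),(np.percentile(z[k],[3,97])-p[2]).round(4),q[k].min().round(3),q[k].max().round(3))
```

```text
25.15 [ 0.48050609 -0.32283871  0.11525323] [[-0.685, 0.666, -0.295], [0.611, 0.746, 0.265], [0.397, 0.001, -0.918]]
to hover .1 [-0.78  0.01  1.33] down [-0.397 -0.001  0.918] yaw 2.4129585538284952
side -0.08 11 [-0.0077  0.0093] -0.019 0.008
side -0.065 30 [-0.0168  0.0171] -0.017 0.017
side -0.05 23 [-0.0054  0.0181] -0.017 0.007
side -0.035 21 [-0.0111  0.0181] -0.016 0.005
side -0.02 23 [-0.0065  0.018 ] -0.019 0.006
side -0.005 77 [-0.0081  0.0409] -0.043 0.035
side 0.01 149 [0.0135 0.1294] -0.045 0.044
side 0.025 205 [0.0022 0.1312] -0.045 0.045
side 0.04 60 [-0.0128  0.1313] -0.044 0.039
side 0.055 22 [-0.0066  0.1297] -0.037 -0.011
side 0.07 19 [-0.0055  0.1324] -0.037 -0.005
side 0.085 18 [-0.0039  0.0465] -0.035 -0.009
side 0.1 26 [-0.0022  0.0463] -0.04 0.0
side 0.115 19 [0.0126 0.0481] -0.032 0.011
top 0.01 8 [0.0401 0.049 ] -0.043 -0.037
```

Emit:
play_rows(increments=[[-0.8, 0, 1.85, 0, -0.02, 0], [-0.8, 0, 1.85, 0, -0.02, 0], [-0.8, 0, 1.85, 0, 0, 0], [-0.55, 0, 1.3, 0, 0, 0], [0, 0, 0, 0, 0, 0]])

```text
t: 25.75
position: [0.4819, -0.3228, 0.0408]
tcp_rot: [[-0.696, 0.666, -0.269], [0.621, 0.746, 0.24], [0.36, 0.0, -0.933]]
wrist_force: [-0.3, -0.5, -4.3]
gripper_width: 0.292
finger_force: 130.1
```

Emit:
play_rows(increments=[[-0.07, 0, 0.18, 0, 0, 0], [-0.07, 0, 0.18, 0, 0, 0], [0, 0, 0, 0, 0, 0]])

```text
t: 26.05
position: [0.483, -0.3246, 0.0397]
tcp_rot: [[-0.697, 0.667, -0.264], [0.623, 0.745, 0.237], [0.355, 0.001, -0.935]]
wrist_force: [0.4, 0.5, -4.5]
gripper_width: 0.293
finger_force: 130.2
```

Emit:
play_rows(increments=[[-0.07, 0, 0.18, 0, 0, 0], [0, 0, 0, 0, 0, 0]])

```text
t: 26.25
position: [0.4827, -0.3244, 0.0372]
tcp_rot: [[-0.696, 0.667, -0.265], [0.623, 0.745, 0.238], [0.356, 0.001, -0.934]]
wrist_force: [-0.4, 0.2, -4.5]
gripper_width: 0.295
finger_force: 130.2
```

Emit:
play_rows(increments=[[-0.07, 0, 0.18, 0, 0, 0], [0, 0, 0, 0, 0, 0]])

```text
t: 26.45
position: [0.4825, -0.3243, 0.0349]
tcp_rot: [[-0.696, 0.667, -0.265], [0.623, 0.745, 0.238], [0.357, 0.0, -0.934]]
wrist_force: [0.1, -0.1, -4.3]
gripper_width: 0.295
finger_force: 130.2
```

Emit:
play_rows(increments=[[-0.07, 0, 0.18, 0, 0, 0], [0, 0, 0, 0, 0, 0]])

```text
t: 26.65
position: [0.4825, -0.3243, 0.0329]
tcp_rot: [[-0.696, 0.667, -0.266], [0.623, 0.745, 0.238], [0.357, 0.0, -0.934]]
wrist_force: [-0.4, -0.1, -4.6]
gripper_width: 0.292
finger_force: 130.2
```

Emit:
play_rows(increments=[[-0.07, 0, 0.18, 0, 0, 0], [0, 0, 0, 0, 0, 0]])

```text
t: 26.85
position: [0.4825, -0.3243, 0.031]
tcp_rot: [[-0.696, 0.667, -0.266], [0.623, 0.745, 0.238], [0.357, 0.0, -0.934]]
wrist_force: [0.6, 0.2, -4.2]
gripper_width: 0.29
finger_force: 130.2
```

Emit:
play_rows(increments=[[-0.07, 0, 0.18, 0, 0, 0], [0, 0, 0, 0, 0, 0]])

```text
t: 27.05
position: [0.4828, -0.3245, 0.0298]
tcp_rot: [[-0.696, 0.667, -0.265], [0.623, 0.745, 0.238], [0.356, 0.001, -0.934]]
wrist_force: [0.3, 0.1, -1.0]
gripper_width: 0.289
finger_force: 130.8
```

Emit:
play_rows(increments=[[0, 0, 0, 0, 0, 0], [0, 0, 0, 0, 0, 0], [0, 0, 0, 0, 0, 0], [0, 0, 0, 0, 0, 0], [0, 0, 0, 0, 0, 0], [0, 0, 0, 0, 0, 0]], grip=1)

```text
t: 27.65
position: [0.4827, -0.3244, 0.0294]
tcp_rot: [[-0.696, 0.667, -0.265], [0.623, 0.745, 0.238], [0.356, 0.001, -0.934]]
wrist_force: [0.2, -0.5, 0.5]
gripper_width: 0.998
finger_force: 0.0
```

Emit:
play_rows(increments=[[0.35, 0, -0.95, 0, 0, 0], [0.7, 0, -1.9, 0, 0, 0], [1.4, 0, -3.7, 0, 0, 0], [1.4, 0, -3.7, 0, 0, 0], [1.4, 0, -3.7, 0, 0, 0], [1.4, 0, -3.7, 0, -0.1, 0], [0, 0, 0, 0, -0.1, 0], [0, 0, 0, 0, -0.1, 0], [0, 0, 0, 0, -0.06, 0], [0, 0, 0, 0, 0, 0]])

```text
t: 28.65
position: [0.4827, -0.3244, 0.2197]
tcp_rot: [[-0.745, 0.667, -0.001], [0.667, 0.745, 0.002], [0.002, 0.001, -1.0]]
wrist_force: [-0.1, 0.7, 0.8]
gripper_width: 0.999
finger_force: 0.0
```

Run:
```python
from cloud import *
s=status.state(); RR=np.array(s['tcp_rot']);p=np.array(s['position']);print(s['t'],p,s['wrist_force'],s['gripper_width'],RR[2].round(3))
w=snap('wrist'); P=cloud(w); z=P[...,2]
u=np.array([np.cos(-.735),np.sin(-.735)]); n=np.array([-u[1],u[0]]); c=np.array([.47,-.305])
t=(P[...,:2]-c)@u; q=(P[...,:2]-c)@n
m=(z>.02)&(z<.12)&(abs(q)<.06)&(t>-.12)&(t<.16)&(w['depth']>.15)
print(m.sum(),t[m].min(),t[m].max())
for lo in np.arange(-.1,.16,.02):
  k=m&(abs(t-lo)<.005)
  if k.sum()>3: print(round(lo,2),k.sum(),q[k].min().round(4),q[k].max().round(4),np.percentile(z[k],95).round(4))
b=snap('side'); P=cloud(b);z=P[...,2]
o=np.array([.5464,.097]);th=.175;R=np.array([[np.cos(th),-np.sin(th)],[np.sin(th),np.cos(th)]]);Q=(P[...,:2]-o)@R
k=(abs(Q)<.03).all(-1)&(z>.11)&(z<.14);print('punch',np.percentile(z[k],[50,95]))
for cam in('top','side'):
  b=snap(cam); P=cloud(b);z=P[...,2];Q=(P[...,:2]-o)@R
  m=(abs(z-.036)<.004)&(abs(Q[...,0])<.05)&(Q[...,1]>-.16)&(Q[...,1]<.04); print(cam,'block',np.percentile(Q[m],[.5,99.5],axis=0),rect(Q[m]))
```

```text
28.65 [ 0.48272855 -0.32439702  0.2197069 ] [-0.07426765  0.67733052  0.81195062] 0.998718406571607 [ 0.002  0.001 -1.   ]
6699 -0.051080986758101146 0.14216109374320138
-0.04 307 -0.0243 0.0087 0.0405
-0.02 217 -0.0199 0.0055 0.0418
0.0 229 -0.0199 0.0058 0.0441
0.02 213 -0.02 0.0061 0.0461
0.04 210 -0.0201 0.0063 0.0483
0.06 437 -0.0345 0.0209 0.062
0.08 481 -0.037 0.0235 0.067
0.1 502 -0.0397 0.0265 0.0721
0.12 500 -0.0425 0.0279 0.0763
0.14 139 -0.0411 0.0266 0.0767
punch [0.12756027 0.13284338]
top block [[-0.03135112 -0.11675124]
 [ 0.03271126  0.02151713]] (array([  1. , -47.5]), array([139.8,  64.7]), 89.7)
side block [[-0.03229509 -0.11812669]
 [ 0.03151731  0.02433696]] (array([ -0.1, -47.2]), array([143.6,  64.3]), 89.71)
```

```bash
python3 -c "
from station import bot
print(bot.sign_off())"
```

```text
the job is handed in; nothing more can be done
None
```

I handed the job in at about 29 s: the block is under the punch against the fence, the peg is home judging by the punch's full 12 mm free travel (I could not see it), the punch is back up, and the mallet is back on the felt. The mallet swivelled in the grip during the later blows and may have pressed on the gripper body, where I could not measure the force.

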